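# Sort the filter canisters into their cups on the repair bench

## Robot

A 6-joint arm with a two-finger parallel gripper is mounted at the origin on the work surface. World frame = base frame: x ahead of the robot, y to its left, z up, the work surface at z = 0. Lengths are in mm, angles in rad, forces in N, time in s.
With the tool pointing down it reaches from about 275 to 850 mm from the base axis. Payload 5.2 kg.
Tool frame: the origin (TCP) lies at the centre of the arm's flange, where the gripper is bolted on; the fingertips stand 173 mm ahead of it and the grasp point (between the pads) lies 155 mm ahead of it; y points along the fingers, x is the direction in which the jaws open and shut, and the axes are right-handed (so a half turn about y gives the same grasp; the last joint's range is limited). The gripper opens to 85 mm and grips with 20 to 120 N. Pads are 22 mm wide; open, the fingers measure 114 mm over their backs; the gripper's body (76 mm by 85 mm) begins 54 mm behind the grasp point. The pads swing forward as they close: fully open they stand 13 mm farther back than shut.
Start: joints at [1.079, 0.259, 1.535, -0, 1.348, -0.203], TCP at [156.62, 527.235, 404.71] pointing down, gripper open.
Joint ranges: [-3.14, 3.14], [-0.91, 2.08], [0.19, 2.58], [-1.22, 4.36], [0.22, 2.71], [-3.12, 3.12]. Speed limits (rad/s): [2.57, 2.57, 3.14, 3.14, 3.14, 3.14].

## Interface

Orientations are given as a 3x3 rotation matrix whose columns are the frame's x, y, z axes.
In Python, from cell import bot, snapshot, get_calibration, finder gives the robot as it stands.
- The arm moves only by the tool apply_moves, never from a script. Its argument "targets" is a list of rows, each a list of 2 entries, a list of its own where there are three numbers: the shift along the world's x, y, z in mm, then the turn, a rotation vector about the world's x, y, z in rad. In form: [[[tx, ty, tz], [ax, ay, az]], ...]. A call has 1 to 12 rows; each row shifts and turns the commanded pose from where the row before left it; what a row does not reach is not made up. A row lasts 1/10 s, in which the tool goes at most 50 mm and 8.59 degrees, less where a joint would pass 70% of its speed; a pose out of reach is approached as far as the arm can. A call is refused whole if a number of a shift passes 50 or a number of a turn 0.15, either way. A call with a gripper value outside its range is refused whole. "claw" is the opening in per cent of the stroke, from 0 (shut) to 100 (fully open), set as the call begins (left out, the last holds). The fingers move at their own pace and stop on an object; the grip force is fixed at half the most. Time passes only in rows, so rows that do not move let the fingers close. It gives the time, the measured TCP pose, the force and the opening at its end, in the units of the state.
- bot.sense(): the state, without advancing time (a new reading comes with each control period).
- snapshot(name): name is "scene" or "top"; returns the picture (480x640x3 uint8, red, green, blue); there is no depth.
- get_calibration(name): a dict with "vertical_fov" (degrees; the focal length in pixels is half the picture's height over the tangent of half this angle, whatever the lens; pixels are square), "cx", "cy" (the principal point, pixels), "dist" ([k1, k2, p1, p2, k3] as OpenCV has them; the pictures are not rectified), "world_from_camera" (4x4, takes a point from camera to world coordinates). Camera axes: x right, y up, looking along -z (the intrinsics and any distortion apply to the point x, -y, -z); pixel columns grow to the right and rows downward; lengths in mm; the calibration is good to about 2 mm. A picture is of the moment at which its call begins. get_calibration takes no time and is no camera call.
- bot.close_job(): hands the job in, once; it reports no verdict.
Trained networks look in the newest picture that a camera, given by its name, has taken for a name from the list of things; names that differ only in an ending like _2 or _b are one class to them, and where a whole thing is asked for, a point or a joint stands for the part that bears it (a point fixed in the world has none). Each returns a list of dicts, best first, with "p" (0 to 1); they miss things now and then, are a little off and sometimes report something else, mostly with a low value. They report only what shows in the picture. A call takes as long as a camera call. They do not tell look-alikes from the thing itself.
- finder.spot_in(camera, query): "xyz" ([x, y, z] in mm, in world coordinates, good to about 4 mm: the middle of the surface that is visible of it).
- finder.spot_point(camera, query): "xyz" ([x, y, z] in mm, in world coordinates, good to about 4 mm: a listed point, or the origin of a listed thing).
The state is a dict: "time": time; "joints": joint angles; "dq": joint speeds; "tau": joint torques, N m; "position": TCP position; "orientation": TCP orientation; "force": force on the tool from outside, world axes, zero at the start; "ft_torque": the same for the moment, N m; "width": finger opening in mm.
Only numpy, scipy, OpenCV 4.12 (cv2) and the standard library are available. Lean on these libraries where they do the work, as an engineer would, in place of code of your own. Each camera call takes 0.05 s, during which the arm holds its last target.

## Task

Pick the four round filter canisters out from among the square-cornered housings on the repair bench and stand each one upright in the aluminium cup of its size: the smallest canister in the smallest cup, the next in the next larger cup, and so on up to the largest in the largest. Set each one down on the cup's floor without dropping it, and leave the two square-cornered housings where they stand.

Things in the scene. Friction and masses are not known exactly. Their poses are not given: they have to be found in the camera images.
- canister_small: the smallest of four round filter canisters: loose upright plain cylinder of pale grey-green plastic with a ring of dark holes in its flat top, 26 mm diameter, 58 mm tall, 28 to 56 g. Origin: centre of its underside; z is its axis, up.
- canister_second: the second smallest of four round filter canisters: loose upright plain cylinder of pale grey-green plastic with a ring of dark holes in its flat top, 38 mm diameter, 64 mm tall, 49 to 98 g. Origin: centre of its underside; z is its axis, up.
- canister_third: the second largest of four round filter canisters: loose upright plain cylinder of pale grey-green plastic with a ring of dark holes in its flat top, 50 mm diameter, 70 mm tall, 77 to 154 g. Origin: centre of its underside; z is its axis, up.
- canister_large: the largest of four round filter canisters: loose upright plain cylinder of pale grey-green plastic with a ring of dark holes in its flat top, 62 mm diameter, 76 mm tall, 112 to 224 g. Origin: centre of its underside; z is its axis, up.
- cup_small: the smallest of four low round open aluminium cups, fixed to the bench: outer diameter 52 mm, inner diameter 42 mm, wall 5 mm, rim 14 mm above the bench, inner floor 4 mm above the bench. Origin: centre of its underside, on the bench; z up.
- cup_second: the second smallest of four low round open aluminium cups, fixed to the bench: outer diameter 64 mm, inner diameter 54 mm, wall 5 mm, rim 14 mm above the bench, inner floor 4 mm above the bench. Origin: centre of its underside, on the bench; z up.
- cup_third: the second largest of four low round open aluminium cups, fixed to the bench: outer diameter 76 mm, inner diameter 66 mm, wall 5 mm, rim 14 mm above the bench, inner floor 4 mm above the bench. Origin: centre of its underside, on the bench; z up.
- cup_large: the largest of four low round open aluminium cups, fixed to the bench: outer diameter 88 mm, inner diameter 78 mm, wall 5 mm, rim 14 mm above the bench, inner floor 4 mm above the bench. Origin: centre of its underside, on the bench; z up.
- box_square: square-cornered block 44 x 44 mm, 60 mm tall, with a grey square on top: loose housing of the same pale grey-green plastic, not a canister, stays where it is. Origin: centre of its underside; z up, x and y along its sides.
- box_oblong: oblong block 66 (x) x 38 (y) mm, 50 mm tall, with dark slots on top: loose housing of the same pale grey-green plastic, not a canister, stays where it is. Origin: centre of its underside; z up, x and y along its sides.
Mind the look-alikes: they are no part of the job. What is shaped like the canister_second but blue is not meant. Leave any pink look-alike of the canister_large alone.

How it is judged (in metres and radians):
At the end, for the whole second after the job is handed in: Each canister stands upright (within 0.1 rad) at rest on the floor of the cup of its own size (axes within 11 mm, underside within 4 mm of the cup's floor), and both square-cornered housings are within 15 mm of where they began (horizontal distance between canister_small and cup_small below 0.011 m and z of canister_small in the frame of cup_small between 0.001 and 0.008 m and angle between each of canister_small, canister_second, canister_third, canister_large's own z axis and vertical below 0.1 rad and linear speed of each of canister_small, canister_second, canister_third, canister_large below 0.02 m/s and angular speed of each of canister_small, canister_second, canister_third, canister_large below 0.2 rad/s and horizontal distance between canister_second and cup_second below 0.011 m and z of canister_second in the frame of cup_second between 0.001 and 0.008 m and horizontal distance between canister_third and cup_third below 0.011 m and z of canister_third in the frame of cup_third between 0.001 and 0.008 m and horizontal distance between canister_large and cup_large below 0.011 m and z of canister_large in the frame of cup_large between 0.001 and 0.008 m and distance of each of box_square, box_oblong from where it was at the start of the episode below 0.015 m); the robot touches nothing.
It fails at once if one of the two square-cornered housings is moved by more than 15 mm (distance of any of box_square, box_oblong from where it was at the start of the episode above 0.015 m).
It fails at once if a canister is dropped: let go with its underside more than 45 mm above the bench ((height (world z) of canister_small above 0.045 m and contact force between canister_small and the arm below 0.05 N and contact force between canister_small and the fingers below 0.05 N) or (height (world z) of canister_second above 0.045 m and contact force between canister_second and the arm below 0.05 N and contact force between canister_second and the fingers below 0.05 N) or (height (world z) of canister_third above 0.045 m and contact force between canister_third and the arm below 0.05 N and contact force between canister_third and the fingers below 0.05 N) or (height (world z) of canister_large above 0.045 m and contact force between canister_large and the arm below 0.05 N and contact force between canister_large and the fingers below 0.05 N)).
It also fails if it takes over 96 s, if anything falls off the work surface, if the arm or the gripper's body presses on something with over 40 N, if the wrist force passes 120 N, or if a joint passes its speed limit or range.

## Working session

There is one attempt and no reset: what is moved stays moved. The work goes in short steps, Python scripts to look and compute and a tool call to move; the robot and the scene stay as the last step left them, time stands still between calls to the robot, and variables do not carry over. Pictures are saved under pics/ and viewed, and the job is handed in when it is done.

Besides the shell and the picture viewer there is one more tool, called after "Emit:" as name([rows], argument=value, ...), one row to a line, values as JSON. apply_moves: Moves the arm, as the interface text tells. Its arguments: {"type":"object","properties":{"targets":{"type":"array"},"claw":{"type":"number"}},"required":["targets"]}

```bash
ls; mkdir -p pics
python3 - <<'E'
from cell import bot, snapshot, get_calibration, finder
import cv2
s=bot.sense();print(s['time'],s['position'],s['orientation'],s['width'])
for n in('scene','top'):
    im=snapshot(n);cv2.imwrite(f'pics/{n}0.png',im[:,:,::-1])
    c=get_calibration(n);print(n,c)
E
```

```text
pics
0.0 [156.52373973 527.04690289 403.88236042] [[ 2.84771055e-01 -8.71501619e-04 -9.58595163e-01]
 [ 9.58593950e-01 -1.57332167e-03  2.84772125e-01]
 [-1.75635791e-03 -9.99998383e-01  3.87379709e-04]] 85.12811126257259
scene {'vertical_fov': 47.49105576063208, 'cx': 321.4606403015235, 'cy': 242.90207955491937, 'dist': array([-0.0476445,  0.       ,  0.       ,  0.       ,  0.       ]), 'world_from_camera': array([[-5.13692690e-01, -5.66086862e-01,  6.44721246e-01,
         1.20830641e+03],
       [ 8.57849283e-01, -3.51707527e-01,  3.74695107e-01,
         4.24249418e+02],
       [ 1.46433374e-02,  7.45551796e-01,  6.66286795e-01,
         7.65125376e+02],
       [ 0.00000000e+00,  0.00000000e+00,  0.00000000e+00,
         1.00000000e+00]])}
top {'vertical_fov': 47.639680751474614, 'cx': 316.82853331231223, 'cy': 233.99587235111983, 'dist': array([0.01997296, 0.        , 0.        , 0.        , 0.        ]), 'world_from_camera': array([[-1.24714658e-02,  9.88175502e-01, -1.52818978e-01,
         3.17266112e+02],
       [-9.99818059e-01, -1.01176968e-02,  1.61703519e-02,
         1.42145826e+00],
       [ 1.44329696e-02,  1.52992842e-01,  9.88121895e-01,
         1.33043749e+03],
       [ 0.00000000e+00,  0.00000000e+00,  0.00000000e+00,
         1.00000000e+00]])}
```

View pics/scene0.png

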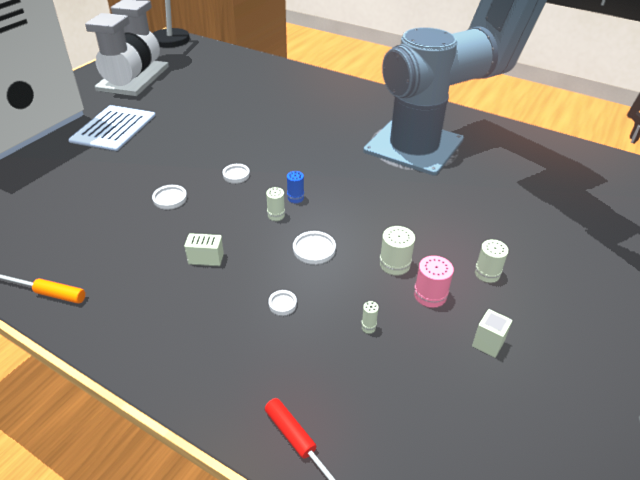

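View pics/top0.png

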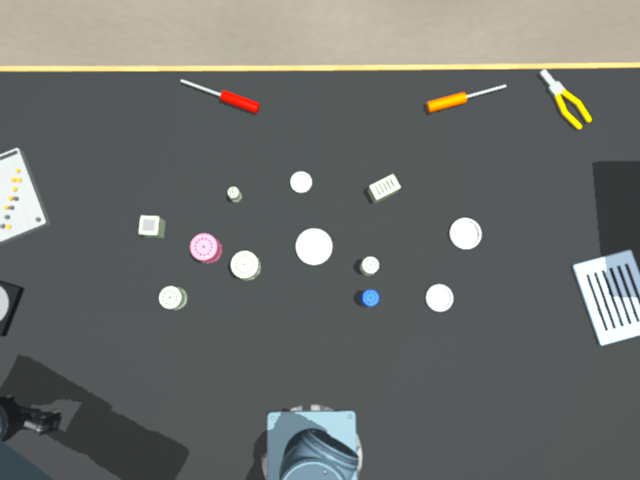

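Run:
```python
from cell import bot, snapshot, get_calibration, finder
import numpy as np
snapshot('top');snapshot('scene')
for q in ['canister_small','canister_second','canister_third','canister_large','cup_small','cup_second','cup_third','cup_large','box_square','box_oblong']:
    print(q,[(np.round(d['xyz']).astype(int).tolist(),round(d['p'],2)) for d in finder.spot_point('top',q)])
```

```text
canister_small [([614, 183, 2], 0.56)]
canister_second [([438, -141, 3], 0.81), ([363, -141, 1], 0.7)]
canister_third [([364, 318, 3], 0.94)]
canister_large [([443, 150, -1], 0.95), ([484, 248, 0], 0.82), ([490, -11, -2], 0.72)]
cup_small [([655, 20, 0], 0.68)]
cup_second [([360, -314, 0], 0.72), ([516, -383, -1], 0.72)]
cup_third [([519, -384, -1], 0.79)]
cup_large [([490, -14, 0], 0.9)]
box_square [([539, 378, 0], 0.85)]
box_oblong [([624, -182, 0], 0.92)]
```

```bash
cat > h.py <<'E'
import numpy as np, cv2
from cell import bot, snapshot, get_calibration, finder
from scipy.optimize import fsolve
def proj(n,P):
    c=get_calibration(n);f=240/np.tan(np.radians(c['vertical_fov']/2))
    T=np.linalg.inv(c['world_from_camera']);p=np.asarray(P,float)@T[:3,:3].T+T[:3,3]
    p=p*[1,-1,-1]
    K=np.array([[f,0,c['cx']],[0,f,c['cy']],[0,0,1]])
    return cv2.projectPoints(p.reshape(-1,1,3),np.zeros(3),np.zeros(3),K,np.array(c['dist']))[0].reshape(-1,2)
SZ={'small':(13,0,58),'second':(19,0,64),'third':(25,0,70),'large':(31,0,76),
 'cup_small':(26,0,14),'cup_second':(32,0,14),'cup_third':(38,0,14),'cup_large':(44,0,14)}
def model(n,key,xy,dz=0):
    r,a,b=SZ[key];t=np.linspace(0,2*np.pi,72,endpoint=False)
    P=[[xy[0]+r*np.cos(u),xy[1]+r*np.sin(u),z+dz] for z in(a,b) for u in t]
    return cv2.convexHull(proj(n,P).astype(np.float32)).reshape(-1,2)
def cen(h):
    m=cv2.moments(h);return np.array([m['m10']/m['m00'],m['m01']/m['m00']]),m['m00']
def measure(n,im,key,g,thr=105,dz=0,up=6):
    g=np.array(g,float)
    h=model(n,key,g,dz);x0,y0=np.floor(h.min(0)).astype(int)-8;x1,y1=np.ceil(h.max(0)).astype(int)+8
    x0=max(x0,0);y0=max(y0,0)
    crop=cv2.resize(im[y0:y1,x0:x1],None,fx=up,fy=up,interpolation=cv2.INTER_CUBIC)
    m=(crop.max(2)>thr).astype(np.uint8)
    hh=crop.astype(int);m[(np.abs(hh[:,:,0]-hh[:,:,2])>50)]=0
    cs=cv2.findContours(m,cv2.RETR_EXTERNAL,cv2.CHAIN_APPROX_NONE)[0]
    k=max(cs,key=cv2.contourArea);k=cv2.convexHull(k).reshape(-1,2)
    k=((k+0.5)/up-0.5+[x0,y0]).astype(np.float32)
    c,A=cen(k)
    s=fsolve(lambda q:cen(model(n,key,q,dz))[0]-c,g,epsfcn=1e-2)
    return s,A/cen(model(n,key,s,dz))[1]
G={'small':(614,183),'second':(438,-141),'third':(364,318),'large':(443,150),'cup_small':(655,20),'cup_second':(360,-314),'cup_third':(519,-384) ,'cup_large':(490,-12)}
E
python3 - <<'E'
from h import *
I={n:cv2.imread(f'pics/{n}0.png')[:,:,::-1] for n in('top','scene')}
G['cup_second']=(360,-260)
for k in G:
  for n in I:
    h=model(n,k,G[k]).mean(0)
    for _ in range(1):
        try:
            s,a=measure(n,I[n],k,G[k]);print(k,n,s.round(1),round(a,3),h.round())
        except Exception as e: print(k,n,e)
E
```

```text
small top [619.7 180.5] 1.282 [233. 196.]
small scene [614.1 182. ] 3.758 [371. 315.]
second top [ 440.2 -144.7] 1.216 [368. 266.]
second scene [ 440.9 -142.4] 3.148 [276. 203.]
third top [369.7 320.9] 1.165 [174. 300.]
third scene [363.5 316.9] 2.89 [490. 257.]
large top [443.5 150.2] 1.151 [246. 265.]
large scene [441.9 148.4] 2.398 [396. 249.]
cup_small top [654.8  18.3] 1.189 [300. 182.]
cup_small scene [655.5  18.5] 3.198 [282. 302.]
cup_second top [ 363.9 -299. ] 0.528 [417. 299.]
cup_second scene [ 359.7 -261.3] 3.585 [254. 178.]
cup_third top [ 520.4 -387. ] 1.109 [464. 234.]
cup_third scene [ 518.8 -385.3] 3.128 [169. 196.]
cup_large top [491.8 -12.1] 1.137 [314. 247.]
cup_large scene [490.  -13.3] 2.527 [314. 246.]
```

```bash
sed -i "s/    m=(crop.max(2)>thr).astype(np.uint8)/    g8=crop.min(2);thr=cv2.threshold(g8,0,1,cv2.THRESH_OTSU)[0] if not thr else thr;m=(g8>thr).astype(np.uint8)/; s/thr=105/thr=0/" h.py
python3 - <<'E'
from h import *
I={n:cv2.imread(f'pics/{n}0.png')[:,:,::-1] for n in('top','scene')}
print(I['scene'][360,300],I['top'][360,300],I['scene'][250,410],I['scene'][260,397],I['scene'][325,370])
for thr in(0,110,130):
 for k in G:
  for n in I:
    try:
            s,a=measure(n,I[n],k,G[k],thr);print(thr,k,n,s.round(1),round(a,3))
    except Exception as e: print(k,n,e)
a=cv2.resize(I['scene'][160:360,150:520],None,fx=2,fy=2)
cv2.imwrite('pics/crop1.png',a[:,:,::-1])
E
```

```text
[110 110 113] [88 91 90] [160 170 152] [168 179 159] [160 173 154]
0 small top [624.2 183.6] 0.704
0 small scene [597.8 173.6] 0.349
0 second top [ 442.  -146.3] 0.907
0 second scene [ 409.6 -164. ] 0.33
0 third top [370.8 327.2] 0.786
0 third scene [332.8 317.6] 0.381
0 large top [445.6 153. ] 0.92
0 large scene [406.2 138.6] 0.422
0 cup_small top [654.8  18.4] 1.036
0 cup_small scene [651.8  18.4] 0.864
0 cup_second top [ 363.3 -314.9] 1.024
0 cup_second scene [ 360.5 -315. ] 0.846
0 cup_third top [ 520.4 -386.9] 1.009
0 cup_third scene [ 519.  -386.2] 0.905
0 cup_large top [491.8 -12. ] 1.047
0 cup_large scene [489.1 -12. ] 0.906
110 small top [619.9 180.6] 1.183
110 small scene [605.9 178.7] 3.211
110 second top [ 440.5 -145.2] 1.138
110 second scene [ 449.5 -132.8] 2.63
110 third top [369.7 321.1] 1.119
110 third scene [365.7 316.6] 2.821
110 large top [443.6 150.3] 1.113
110 large scene [441.9 148.4] 2.398
110 cup_small top [654.9  18.4] 1.152
110 cup_small scene [655.5  18.5] 3.197
110 cup_second top [ 363.3 -315. ] 1.114
110 cup_second scene [ 365.3 -311.3] 1.146
110 cup_thir
[... 247 characters left out ...]
] 0.994
130 second scene [ 440.3 -141.7] 1.065
130 third top [369.7 321.4] 1.061
130 third scene [370.  321.8] 1.048
130 large top [444.  150.6] 1.059
130 large scene [443.5 151.7] 1.048
130 cup_small top [654.8  18.4] 1.105
130 cup_small scene [654.3  20.1] 1.039
130 cup_second top [ 363.3 -314.9] 1.079
130 cup_second scene [ 364.4 -311.7] 1.054
130 cup_third top [ 520.4 -386.9] 1.056
130 cup_third scene [ 520.7 -383.8] 1.038
130 cup_large top [491.8 -12.1] 1.09
130 cup_large scene [492.5 -10. ] 1.052h.py:29: RuntimeWarning: The iteration is not making good progress, as measured by the 
 improvement from the last ten iterations.
  s=fsolve(lambda q:cen(model(n,key,q,dz))[0]-c,g,epsfcn=1e-2)
```

View pics/crop1.png

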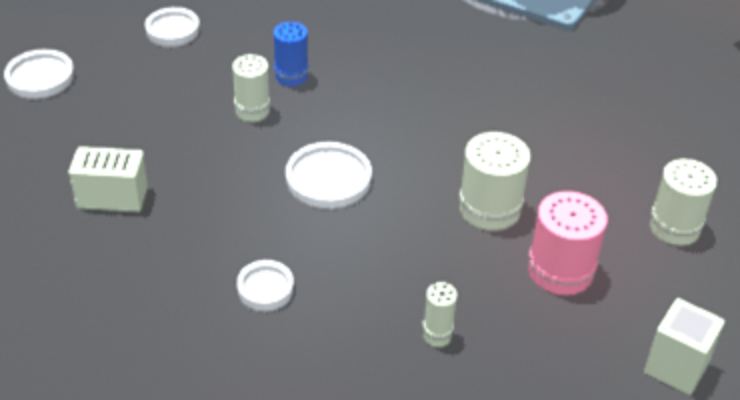

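Candidates in the top picture:
- Small: (234,194).
- Second: green at (369,266). The blue one at (370,298) is a look-alike.
- Third: (172,298).
- Large: green at (245,265). The pink one at (205,248) is a look-alike.
- Boxes: (150,226) and (384,188), to be left alone.
- The flat white discs are the cups.

The crop confirms these choices. I'll start with the third canister, at (370, 321.5).

Emit:
apply_moves([
  [[13,-13,-6],[0,0,0]],
  [[25,-24,-12],[0,0,0]],
  [[29,-28,-14],[0,0,0]],
  [[29,-28,-14],[0,0,0]],
  [[29,-28,-14],[0,0,0]],
  [[29,-28,-14],[0,0,0]],
  [[29,-28,-14],[0,0,0]],
  [[20,-19,-10],[0,0,0]],
  [[10.5,-9.5,-6],[0,0,0]],
  [[0,0,0],[0,0,0]],
], claw=100)

```text
time: 1.7
position: [371.0, 320.9, 300.1]
orientation: [[0.287, -0.001, -0.958], [0.958, -0.001, 0.287], [-0.001, -1.0, 0.001]]
force: [-0.6, 0.1, 0.5]
width: 85.2
```

Emit:
apply_moves([
  [[-0.5,0.5,-12],[0,0,0]],
  [[0,0,-20],[0,0,0]],
  [[0,0,-20],[0,0,0]],
  [[0,0,-20],[0,0,0]],
  [[0,0,-18],[0,0,0]],
  [[0,0,-11],[0,0,0]],
  [[0,0,0],[0,0,0]],
])

```text
time: 2.4
position: [368.2, 322.8, 198.3]
orientation: [[0.283, -0.003, -0.959], [0.959, -0.001, 0.283], [-0.002, -1.0, 0.002]]
force: [-0.1, -0.5, -0.4]
width: 85.5
```

Emit:
apply_moves([
  [[0,0,0],[0,0,0]],
  [[0,0,0],[0,0,0]],
  [[0,0,0],[0,0,0]],
  [[0,0,0],[0,0,0]],
  [[0,0,0],[0,0,0]],
  [[0,0,0],[0,0,0]],
  [[0,0,0],[0,0,0]],
  [[0,0,0],[0,0,0]],
], claw=0)

```text
time: 3.2
position: [370.1, 322.5, 200.9]
orientation: [[0.285, 0.002, -0.959], [0.959, 0.001, 0.285], [0.002, -1.0, -0.001]]
force: [-1.4, 1.3, 6.0]
width: 48.9
```

Emit:
apply_moves([
  [[0,0,6],[0,0,0]],
  [[0,0,14],[0,0,0]],
  [[0,0,22],[0,0,0]],
  [[0,0,24],[0,0,0]],
  [[0,0,22],[0,0,0]],
  [[0,0,12],[0,0,0]],
  [[0,0,0],[0,0,0]],
])

```text
time: 3.9
position: [370.1, 322.5, 301.5]
orientation: [[0.285, 0.003, -0.959], [0.959, 0.002, 0.285], [0.003, -1.0, -0.003]]
force: [-0.2, 0.6, -1.9]
width: 49.2
```

Run:
```python
from h import *
a=snapshot('scene');cv2.imwrite('pics/l1.png',a[:,:,::-1]);s=bot.sense();print(s['position'],s['width'],s['force'],s['joints'])
```

```text
[369.64586145 322.20737978 300.11028194] 48.81114192540368 [ 0.40830423  0.20005969 -1.38355006] [ 4.89015278e-01  2.52408073e-01  1.82198542e+00 -2.00142210e-06
  1.06582993e+00 -7.92877424e-01]
```

View pics/l1.png

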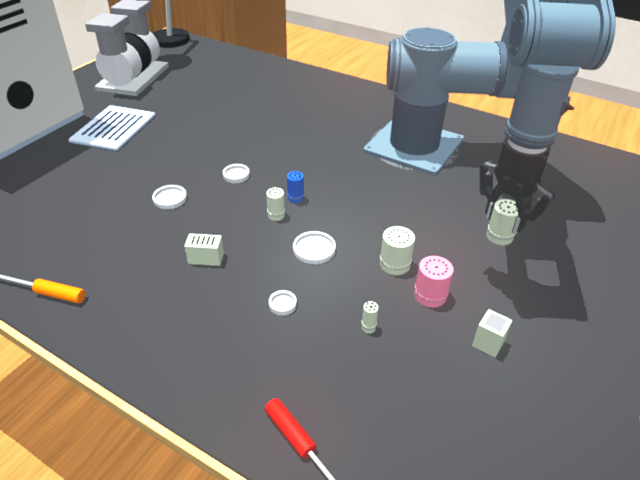

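Emit:
apply_moves([
  [[3,-14,0],[0,0,0]],
  [[6,-28,0],[0,0,0]],
  [[8,-37.5,0],[0,0,0]],
  [[8,-37.5,0],[0,0,0]],
  [[8,-37.5,0],[0,0,0]],
  [[8,-37.5,0],[0,0,0]],
  [[8,-37.5,0],[0,0,0]],
  [[8,-37.5,0],[0,0,0]],
  [[8,-37.5,0],[0,0,0]],
  [[8,-37.5,0],[0,0,0]],
  [[8,-37.5,0],[0,0,0]],
  [[8,-37.5,0],[0,0,0]],
])

```text
time: 5.15
position: [457.7, -96.8, 298.3]
orientation: [[0.285, -0.003, -0.958], [0.958, 0.001, 0.285], [0.0, -1.0, 0.003]]
force: [0.8, 0.5, -1.1]
width: 49.1
```

Emit:
apply_moves([
  [[8,-37.5,0],[0,0,0]],
  [[8,-37.5,0],[0,0,0]],
  [[8,-37.5,0],[0,0,0]],
  [[8,-37.5,0],[0,0,0]],
  [[8,-37.5,0],[0,0,0]],
  [[8,-37.5,0],[0,0,0]],
  [[8,-37.5,0],[0,0,0]],
  [[5,-22,0],[0,0,0]],
  [[1,-6,0],[0,0,0]],
  [[0,0,0],[0,0,0]],
  [[0,0,0],[0,0,0]],
])

```text
time: 6.25
position: [520.0, -384.3, 298.6]
orientation: [[0.285, -0.002, -0.959], [0.959, 0.002, 0.285], [0.002, -1.0, 0.002]]
force: [0.1, 0.7, -1.6]
width: 49.0
```

Run:
```python
from h import *
for n in('scene','top'):
  a=snapshot(n);cv2.imwrite(f'pics/c1{n}.png',a[:,:,::-1])
P=[bot.sense() for _ in range(3)];print([p['position'].round(1) for p in P],P[0]['width'],P[0]['force'])
a=cv2.imread('pics/c1scene.png');b=cv2.imread('pics/c1top.png')
cv2.imwrite('pics/c1.png',np.hstack([cv2.resize(a[80:240,80:280],None,fx=2,fy=2),cv2.resize(b[160:320,380:580],None,fx=2,fy=2)]))
```

```text
[array([ 520.4, -383.9,  299.4]), array([ 520.4, -383.9,  299.4]), array([ 520.4, -383.9,  299.4])] 48.75831432801715 [ 1.03973409  0.33467968 -2.42727163]
```

View pics/c1.png

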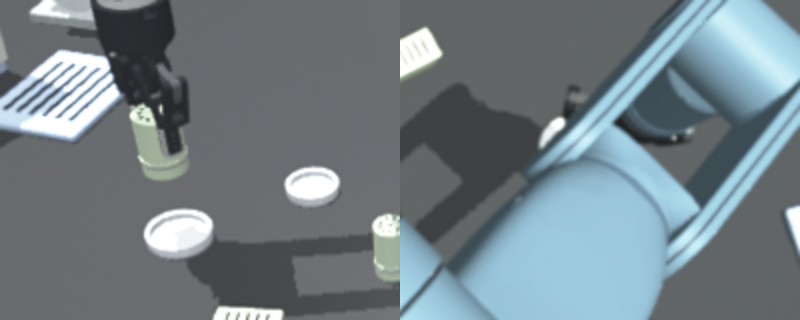

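Emit:
apply_moves([
  [[0,0,-10],[0,0,0]],
  [[0,0,-20],[0,0,0]],
  [[0,0,-20],[0,0,0]],
  [[0,0,-18],[0,0,0]],
  [[0,0,-10],[0,0,0]],
  [[0,0,-7],[0,0,0]],
  [[0,0,-5],[0,0,0]],
  [[0,0,-3],[0,0,0]],
  [[0,0,-1.5],[0,0,0]],
  [[0,0,0],[0,0,0]],
])

```text
time: 7.35
position: [520.7, -385.4, 205.6]
orientation: [[0.285, 0.0, -0.959], [0.959, -0.001, 0.285], [-0.0, -1.0, -0.001]]
force: [-0.7, 0.6, -2.0]
width: 49.1
```

Run:
```python
from h import *
a=snapshot('scene');cv2.imwrite('pics/d1.png',cv2.resize(a[80:260,80:280],None,fx=3,fy=3)[:,:,::-1])
s=bot.sense();print(s['position'],s['width'],s['force'])
```

```text
[ 520.75806612 -385.40283737  205.69174572] 48.861416756866795 [ 0.26330659  0.07009382 -1.70858946]
```

View pics/d1.png

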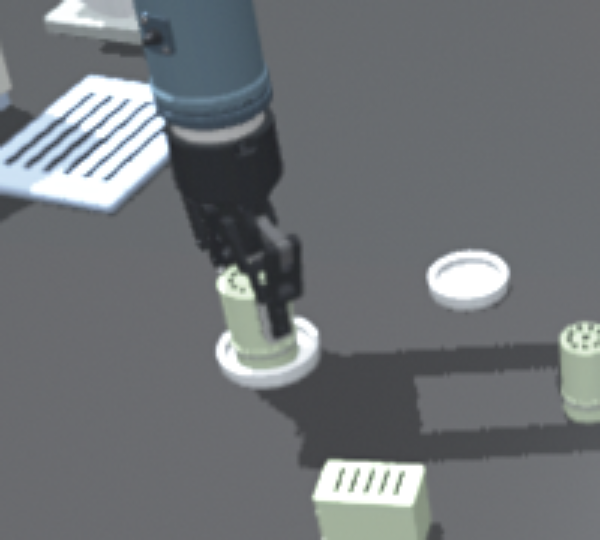

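Emit:
apply_moves([
  [[0,0,-0.5],[0,0,0]],
  [[0,0,-0.5],[0,0,0]],
  [[0,0,-0.3],[0,0,0]],
  [[0,0,0],[0,0,0]],
])

```text
time: 7.8
position: [520.7, -385.4, 205.0]
orientation: [[0.285, 0.001, -0.959], [0.959, -0.001, 0.285], [-0.001, -1.0, -0.001]]
force: [-1.4, 0.8, 5.5]
width: 48.9
```

Emit:
apply_moves([
  [[0,0,0],[0,0,0]],
  [[0,0,0],[0,0,0]],
  [[0,0,0],[0,0,0]],
  [[0,0,0],[0,0,0]],
  [[0,0,0],[0,0,0]],
], claw=90)

```text
time: 8.3
position: [520.6, -385.2, 203.8]
orientation: [[0.285, -0.0, -0.959], [0.959, 0.0, 0.285], [0.0, -1.0, 0.0]]
force: [0.6, 0.2, -0.4]
width: 76.7
```

Emit:
apply_moves([
  [[0,0,6],[0,0,0]],
  [[0,0,14],[0,0,0]],
  [[0,0,22],[0,0,0]],
  [[0,0,24],[0,0,0]],
  [[0,0,22],[0,0,0]],
  [[0,0,12],[0,0,0]],
  [[0,0,0],[0,0,0]],
])

```text
time: 9.0
position: [521.1, -385.7, 307.0]
orientation: [[0.285, 0.004, -0.959], [0.959, -0.004, 0.285], [-0.003, -1.0, -0.005]]
force: [-0.4, -0.0, 0.6]
width: 76.8
```

Run:
```python
from h import *
a=snapshot('scene');cv2.imwrite('pics/e1.png',cv2.resize(a[80:260,80:280],None,fx=3,fy=3)[:,:,::-1])
print(measure('scene',a,'third',(520,-384),130,4))
```

```text
(array([ 530.88993476, -372.48764287]), 1.4873344453439472)
```

View pics/e1.png

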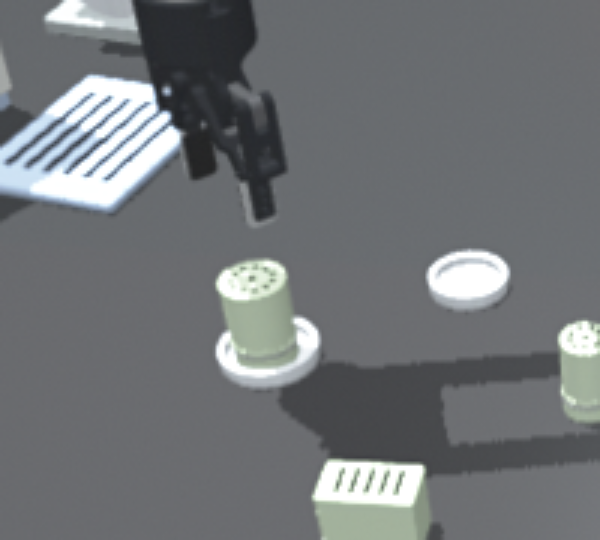

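Emit:
apply_moves([
  [[-5,15,0],[0,0,0]],
  [[-10,30,0],[0,0,0]],
  [[-12,36,0],[0,0,0]],
  [[-12,36,0],[0,0,0]],
  [[-12,36,0],[0,0,0]],
  [[-12,36,0],[0,0,0]],
  [[-10,30,0],[0,0,0]],
  [[-5,18,0],[0,0,0]],
  [[-1.6,4.3,0],[0,0,0]],
  [[0,0,0],[0,0,0]],
])

```text
time: 10.05
position: [441.3, -144.0, 303.7]
orientation: [[0.284, 0.0, -0.959], [0.959, -0.0, 0.284], [-0.0, -1.0, -0.0]]
force: [0.5, 0.1, 0.4]
width: 76.7
```

Run:
```python
from h import *
a=snapshot('scene')[:,:,::-1].copy();b=snapshot('top')[:,:,::-1].copy()
print(bot.sense()['position'])
def ov(im,n):
    u=cv2.resize(im,None,fx=4,fy=4,interpolation=cv2.INTER_CUBIC)
    for k,xy,dz in(('third',(520.6,-385.3),4),('cup_third',(520.5,-385.4),0),('second',(441,-144),0)):
        cv2.polylines(u,[((model(n,k,xy,dz)+.5)*4).astype(int)],True,(0,0,255),1)
    return u
u=ov(a,'scene');v=ov(b,'top')
cv2.imwrite('pics/f.png',np.hstack([u[480:980,500:1300][:, :400],v[800:1300,1660:2060]]))
cv2.imwrite('pics/f2.png',u[560:960,900:1400])
```

```text
[ 441.69257894 -145.07251105  303.9184666 ]
```

View pics/f.png

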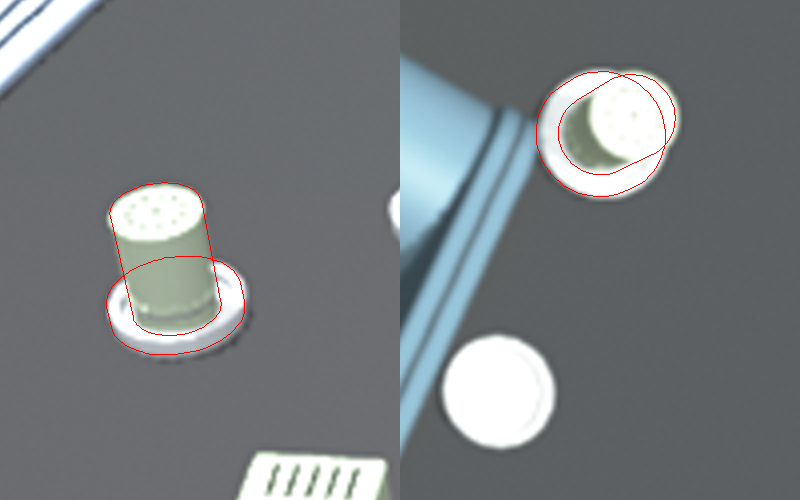

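View pics/f2.png

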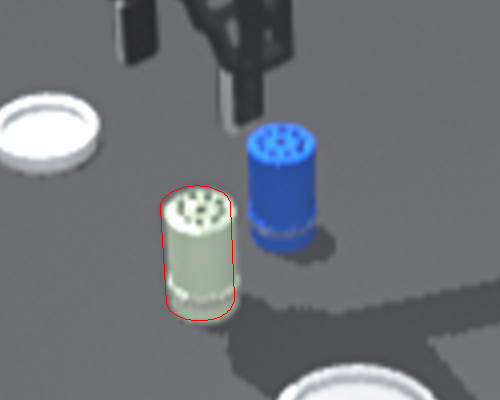

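The third canister is upright and centred in its cup; its outline at (162,260) matches the model. Next is the second canister.

Emit:
apply_moves([
  [[0,0,-12],[0,0,0]],
  [[0,0,-20],[0,0,0]],
  [[0,0,-22],[0,0,0]],
  [[0,0,-22],[0,0,0]],
  [[0,0,-19],[0,0,0]],
  [[0,0,-11],[0,0,0]],
  [[0,0,0],[0,0,0]],
])

```text
time: 10.85
position: [440.9, -144.6, 196.5]
orientation: [[0.286, -0.002, -0.958], [0.958, 0.001, 0.286], [0.001, -1.0, 0.003]]
force: [-0.4, 0.6, 0.0]
width: 77.1
```

Emit:
apply_moves([
  [[0,0,0],[0,0,0]],
  [[0,0,0],[0,0,0]],
  [[0,0,0],[0,0,0]],
  [[0,0,0],[0,0,0]],
  [[0,0,0],[0,0,0]],
  [[0,0,0],[0,0,0]],
  [[0,0,0],[0,0,0]],
  [[0,0,0],[0,0,0]],
  [[0,0,0],[0,0,0]],
], claw=0)

```text
time: 11.75
position: [441.5, -144.2, 199.0]
orientation: [[0.285, 0.002, -0.959], [0.959, -0.002, 0.285], [-0.001, -1.0, -0.002]]
force: [1.1, -0.3, 6.3]
width: 36.7
```

Emit:
apply_moves([
  [[0,0,6],[0,0,0]],
  [[0,0,14],[0,0,0]],
  [[0,0,22],[0,0,0]],
  [[0,0,24],[0,0,0]],
  [[0,0,22],[0,0,0]],
  [[0,0,12],[0,0,0]],
  [[0,0,0],[0,0,0]],
])

```text
time: 12.45
position: [441.5, -144.1, 299.9]
orientation: [[0.285, 0.004, -0.959], [0.959, -0.002, 0.285], [-0.001, -1.0, -0.004]]
force: [0.2, -0.1, -0.4]
width: 36.8
```

Run:
```python
from h import *
a=snapshot('scene');cv2.imwrite('pics/l2.png',cv2.resize(a[100:300,160:410],None,fx=3,fy=3)[:,:,::-1]);s=bot.sense();print(s['position'],s['width'],s['force'])
```

```text
[ 441.07342898 -143.92475747  298.69687227] 36.769640351606476 [-0.03339025  0.27373739 -1.75486857]
```

View pics/l2.png

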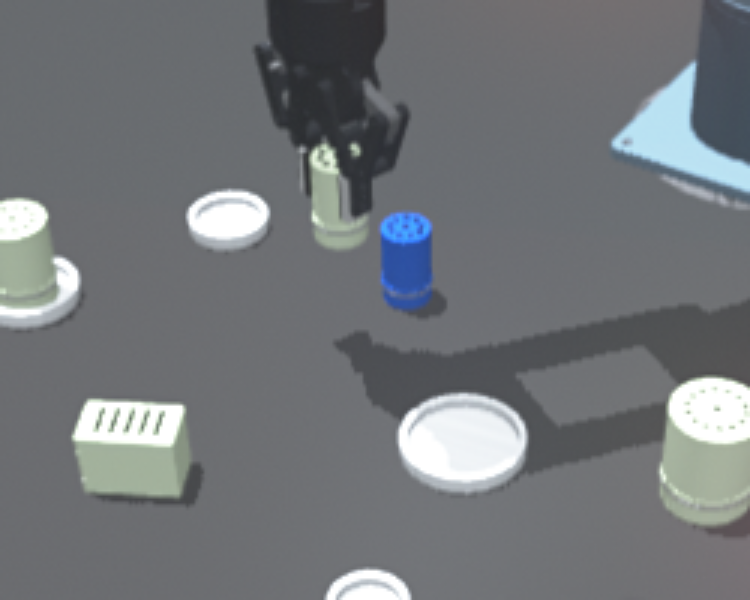

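Emit:
apply_moves([
  [[-7,-15,0],[0,0,0]],
  [[-13,-28,0],[0,0,0]],
  [[-15,-33,0],[0,0,0]],
  [[-15,-33,0],[0,0,0]],
  [[-14,-32,0],[0,0,0]],
  [[-9,-20,0],[0,0,0]],
  [[-4.2,-8.3,0],[0,0,0]],
  [[0,0,0],[0,0,0]],
  [[0,0,0],[0,0,0]],
])

```text
time: 13.4
position: [363.8, -312.3, 297.2]
orientation: [[0.285, -0.001, -0.959], [0.959, 0.002, 0.285], [0.002, -1.0, 0.001]]
force: [0.1, -0.2, -1.1]
width: 37.0
```

Emit:
apply_moves([
  [[0,0,-10],[0,0,0]],
  [[0,0,-20],[0,0,0]],
  [[0,0,-20],[0,0,0]],
  [[0,0,-18],[0,0,0]],
  [[0,0,-8],[0,0,0]],
  [[0,0,-4],[0,0,0]],
  [[0,0,0],[0,0,0]],
])

```text
time: 14.1
position: [364.0, -312.8, 217.6]
orientation: [[0.284, -0.0, -0.959], [0.959, 0.001, 0.284], [0.0, -1.0, 0.0]]
force: [0.5, 0.0, -1.0]
width: 36.6
```

Run:
```python
from h import *
a=snapshot('scene');b=snapshot('top');cv2.imwrite('pics/d2.png',np.hstack([cv2.resize(a[80:260,160:310],None,fx=3,fy=3),cv2.resize(b[210:390,370:500],None,fx=3,fy=3)])[:,:,::-1])
s=bot.sense();print(s['position'],s['width'],s['force'])
```

```text
[ 364.16108731 -313.36451887  218.46163328] 36.53786989115806 [ 0.10362722  0.66411254 -0.20980735]
```

View pics/d2.png

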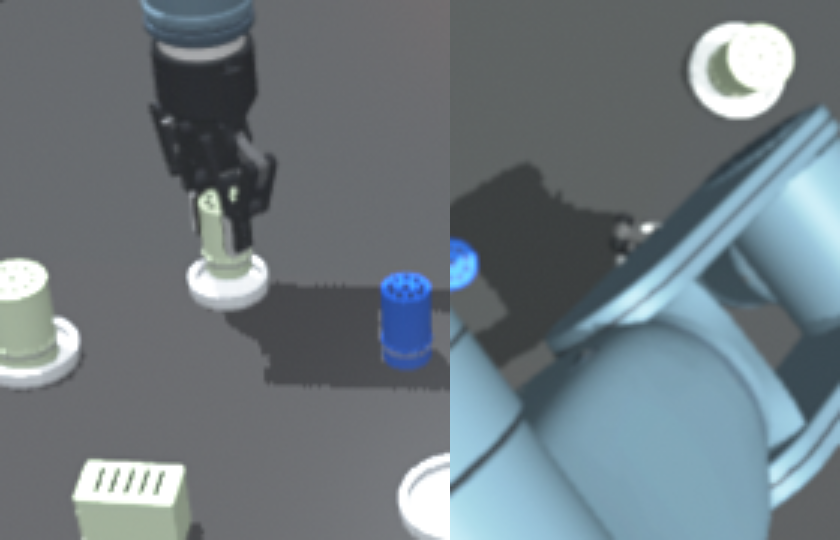

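Above the cup and aligned, with 80 of the 96 mm descended. I'll continue down slowly.

Emit:
apply_moves([
  [[0,0,-5],[0,0,0]],
  [[0,0,-5],[0,0,0]],
  [[0,0,-3],[0,0,0]],
  [[0,0,-1.5],[0,0,0]],
  [[0,0,-0.5],[0,0,0]],
  [[0,0,-0.5],[0,0,0]],
  [[0,0,-0.3],[0,0,0]],
  [[0,0,0],[0,0,0]],
  [[0,0,0],[0,0,0]],
])

```text
time: 15.1
position: [363.7, -313.1, 203.0]
orientation: [[0.285, -0.0, -0.959], [0.959, 0.0, 0.285], [0.0, -1.0, 0.0]]
force: [-2.1, 3.2, 11.9]
width: 37.2
```

Emit:
apply_moves([
  [[0,0,0],[0,0,0]],
  [[0,0,0],[0,0,0]],
  [[0,0,0],[0,0,0]],
  [[0,0,0],[0,0,0]],
  [[0,0,0],[0,0,0]],
], claw=75)

```text
time: 15.6
position: [363.8, -313.3, 202.0]
orientation: [[0.285, -0.0, -0.959], [0.959, 0.0, 0.285], [0.0, -1.0, 0.0]]
force: [0.8, 0.0, -0.6]
width: 64.3
```

Emit:
apply_moves([
  [[0,0,6],[0,0,0]],
  [[0,0,14],[0,0,0]],
  [[0,0,22],[0,0,0]],
  [[0,0,24],[0,0,0]],
  [[0,0,22],[0,0,0]],
  [[0,0,12],[0,0,0]],
  [[0,0,0],[0,0,0]],
], claw=92)

```text
time: 16.3
position: [364.2, -313.7, 303.9]
orientation: [[0.285, 0.002, -0.959], [0.959, -0.003, 0.285], [-0.002, -1.0, -0.003]]
force: [0.1, -0.4, 1.4]
width: 78.6
```

Emit:
apply_moves([
  [[2.4,14,0],[0,0,0]],
  [[5.2,30,0],[0,0,0]],
  [[7.9,46,0],[0,0,0]],
  [[7.9,46,0],[0,0,0]],
  [[7.9,46,0],[0,0,0]],
  [[7.9,46,0],[0,0,0]],
  [[7.9,46,0],[0,0,0]],
  [[7.9,46,0],[0,0,0]],
  [[7.9,46,0],[0,0,0]],
  [[7.9,46,0],[0,0,0]],
  [[5.9,34,0],[0,0,0]],
  [[3.3,18.4,0],[0,0,0]],
])

```text
time: 17.5
position: [442.4, 154.4, 300.6]
orientation: [[0.282, -0.003, -0.959], [0.959, 0.0, 0.282], [-0.0, -1.0, 0.003]]
force: [0.3, -1.1, 0.8]
width: 78.9
```

Emit:
apply_moves([
  [[0,0,0],[0,0,0]],
  [[0,0,0],[0,0,0]],
])

```text
time: 17.7
position: [442.7, 151.6, 300.9]
orientation: [[0.283, -0.003, -0.959], [0.959, -0.001, 0.283], [-0.001, -1.0, 0.003]]
force: [-0.5, -0.1, 1.0]
width: 78.5
```

Run:
```python
from h import *
a=snapshot('scene')[:,:,::-1].copy();b=snapshot('top')[:,:,::-1].copy()
s=bot.sense();print(s['position'],s['width'])
def ov(im,n):
    u=cv2.resize(im,None,fx=4,fy=4,interpolation=cv2.INTER_CUBIC)
    for k,xy,dz in(('second',(363.8,-313.3),4),('cup_second',(363.8,-313.3),0),('large',(443.8,151.1),0)):
        cv2.polylines(u,[((model(n,k,xy,dz)+.5)*4).astype(int)],True,(0,0,255),1)
    return u
u=ov(a,'scene');v=ov(b,'top')
cv2.imwrite('pics/g.png',np.hstack([u[500:900,760:1060],v[1000:1400,1600:1900]]))
cv2.imwrite('pics/g2.png',u[660:1260,1300:2000])
```

```text
[443.16309897 150.55141715 301.38983214] 78.5057935705507
```

View pics/g.png

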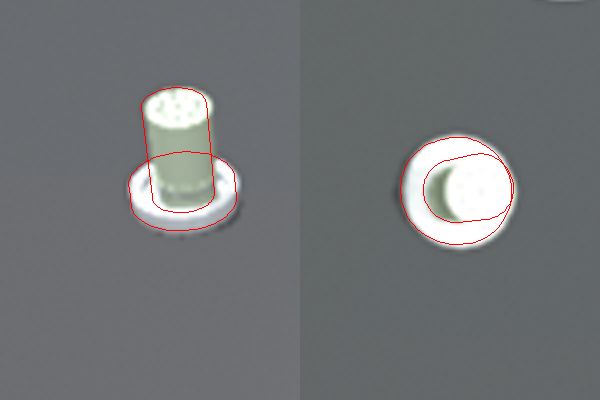

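View pics/g2.png

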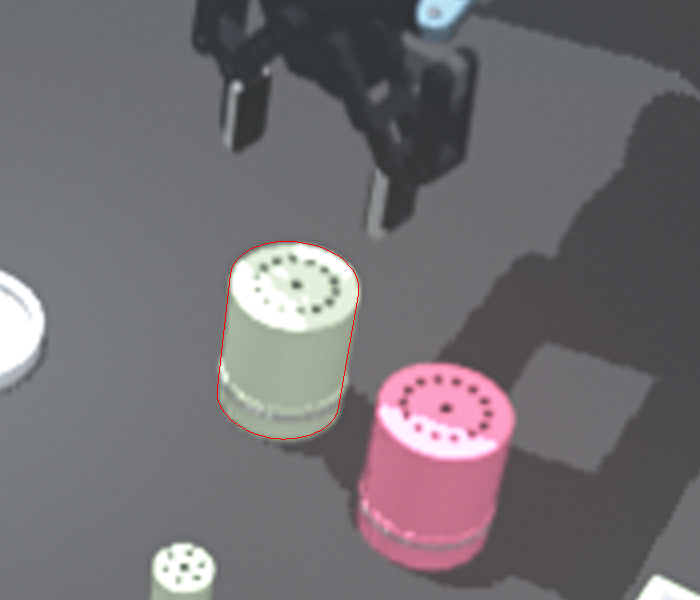

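Emit:
apply_moves([
  [[0,0,-10],[0,0,0]],
  [[0,0,-15],[0,0,0]],
  [[0,0,-15],[0,0,0]],
  [[0,0,-15],[0,0,0]],
  [[0,0,-15],[0,0,0]],
  [[0,0,-15],[0,0,0]],
  [[0,0,-10],[0,0,0]],
  [[0,0,-5],[0,0,0]],
  [[0,0,0],[0,0,0]],
], claw=100)

```text
time: 18.7
position: [443.6, 150.7, 201.4]
orientation: [[0.286, -0.001, -0.958], [0.958, -0.0, 0.286], [-0.001, -1.0, 0.001]]
force: [0.0, -0.8, -1.0]
width: 85.4
```

Emit:
apply_moves([
  [[0,0,0],[0,0,0]],
  [[0,0,0],[0,0,0]],
  [[0,0,0],[0,0,0]],
  [[0,0,0],[0,0,0]],
  [[0,0,0],[0,0,0]],
  [[0,0,0],[0,0,0]],
  [[0,0,0],[0,0,0]],
], claw=0)

```text
time: 19.4
position: [444.3, 151.2, 203.0]
orientation: [[0.285, 0.002, -0.959], [0.959, -0.0, 0.285], [0.001, -1.0, -0.002]]
force: [-0.6, 0.3, 6.1]
width: 60.5
```

Emit:
apply_moves([
  [[0,0,6],[0,0,0]],
  [[0,0,14],[0,0,0]],
  [[0,0,22],[0,0,0]],
  [[0,0,24],[0,0,0]],
  [[0,0,22],[0,0,0]],
  [[0,0,12],[0,0,0]],
  [[0,0,0],[0,0,0]],
])

```text
time: 20.1
position: [444.3, 151.3, 304.0]
orientation: [[0.285, 0.004, -0.959], [0.959, 0.0, 0.285], [0.002, -1.0, -0.004]]
force: [0.0, -0.7, -1.4]
width: 61.1
```

Run:
```python
from h import *
a=snapshot('scene');cv2.imwrite('pics/l3.png',cv2.resize(a[120:370,250:520],None,fx=2.4,fy=2.4)[:,:,::-1]);s=bot.sense();print(s['position'],s['width'],s['force'])
```

```text
[443.82592226 151.22430114 302.77546822] 60.92728515748846 [-0.61797984  0.33889961 -0.46653345]
```

View pics/l3.png

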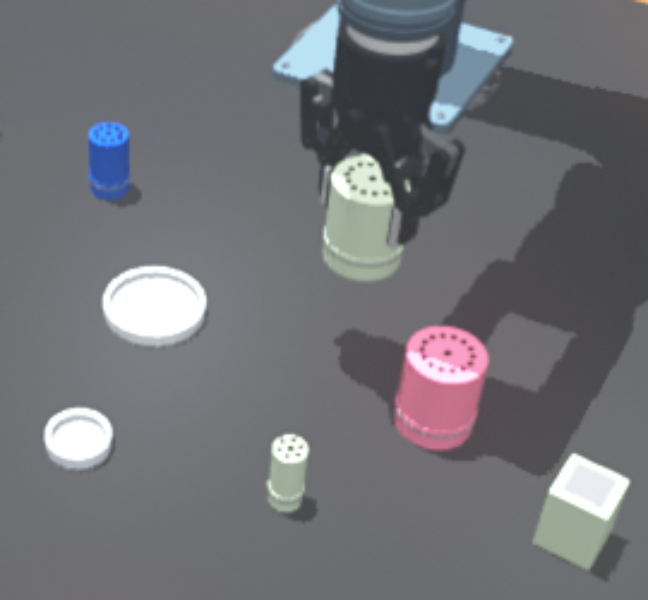

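Held upright, and the pink one is untouched. Next, to cup_large.

Emit:
apply_moves([
  [[4,-14,0],[0,0,0]],
  [[8,-27,0],[0,0,0]],
  [[9,-31,0],[0,0,0]],
  [[9,-31,0],[0,0,0]],
  [[9,-31,0],[0,0,0]],
  [[6,-19,0],[0,0,0]],
  [[3.3,-9.1,0],[0,0,0]],
  [[0,0,0],[0,0,0]],
  [[0,0,0],[0,0,0]],
])

```text
time: 21.05
position: [491.6, -10.3, 301.4]
orientation: [[0.285, -0.002, -0.959], [0.959, 0.001, 0.285], [0.0, -1.0, 0.002]]
force: [0.1, -0.4, -0.2]
width: 61.1
```

Emit:
apply_moves([
  [[0,0,-10],[0,0,0]],
  [[0,0,-20],[0,0,0]],
  [[0,0,-20],[0,0,0]],
  [[0,0,-18],[0,0,0]],
  [[0,0,-8],[0,0,0]],
  [[0,0,-4],[0,0,0]],
  [[0,0,0],[0,0,0]],
])

```text
time: 21.75
position: [492.0, -10.5, 221.8]
orientation: [[0.284, -0.001, -0.959], [0.959, 0.0, 0.284], [0.0, -1.0, 0.001]]
force: [0.7, -0.6, -1.1]
width: 60.8
```

Run:
```python
from h import *
a=snapshot('scene');cv2.imwrite('pics/d3.png',cv2.resize(a[130:310,220:400],None,fx=3,fy=3)[:,:,::-1])
s=bot.sense();print(s['position'],s['width'],s['force'])
```

```text
[492.26803607 -10.69346566 222.36648879] 60.82744680195053 [ 0.10251401 -0.72366686 -1.11641023]
```

View pics/d3.png

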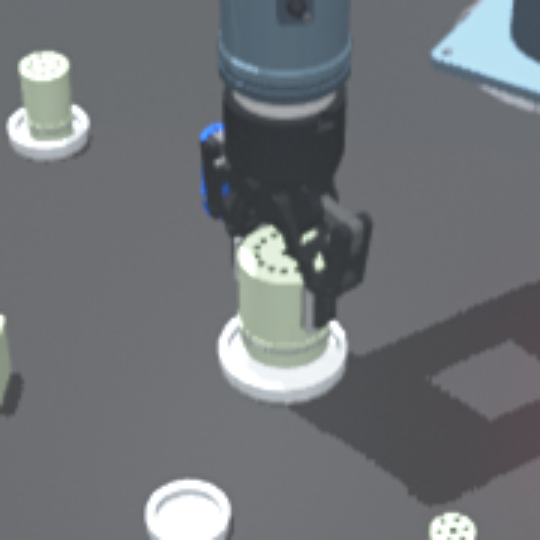

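Emit:
apply_moves([
  [[0,0,-5],[0,0,0]],
  [[0,0,-5],[0,0,0]],
  [[0,0,-3],[0,0,0]],
  [[0,0,-1.5],[0,0,0]],
  [[0,0,-0.5],[0,0,0]],
  [[0,0,-0.5],[0,0,0]],
  [[0,0,-0.3],[0,0,0]],
  [[0,0,0],[0,0,0]],
  [[0,0,0],[0,0,0]],
])

```text
time: 22.7
position: [491.9, -10.9, 207.0]
orientation: [[0.285, -0.0, -0.959], [0.959, -0.0, 0.285], [-0.0, -1.0, 0.0]]
force: [-2.9, 0.5, 7.0]
width: 61.0
```

Emit:
apply_moves([
  [[0,0,0],[0,0,0]],
  [[0,0,0],[0,0,0]],
  [[0,0,0],[0,0,0]],
  [[0,0,0],[0,0,0]],
  [[0,0,0],[0,0,0]],
], claw=98)

```text
time: 23.2
position: [492.2, -11.0, 206.2]
orientation: [[0.285, -0.0, -0.959], [0.959, 0.0, 0.285], [-0.0, -1.0, 0.0]]
force: [0.6, -0.2, 0.2]
width: 84.1
```

Emit:
apply_moves([
  [[0,0,6],[0,0,0]],
  [[0,0,14],[0,0,0]],
  [[0,0,22],[0,0,0]],
  [[0,0,24],[0,0,0]],
  [[0,0,22],[0,0,0]],
  [[0,0,12],[0,0,0]],
  [[0,0,0],[0,0,0]],
])

```text
time: 23.9
position: [492.7, -11.1, 308.1]
orientation: [[0.285, 0.004, -0.959], [0.959, -0.001, 0.285], [0.0, -1.0, -0.004]]
force: [1.2, -0.7, 0.3]
width: 83.9
```

Emit:
apply_moves([
  [[8,12,0],[0,0,0]],
  [[16,24,0],[0,0,0]],
  [[20,30,0],[0,0,0]],
  [[20,30,0],[0,0,0]],
  [[20,30,0],[0,0,0]],
  [[20,30,0],[0,0,0]],
  [[15,23,0],[0,0,0]],
  [[8.1,13.3,0],[0,0,0]],
  [[0,0,0],[0,0,0]],
  [[0,0,0],[0,0,0]],
], claw=75)

```text
time: 24.9
position: [618.7, 182.0, 304.4]
orientation: [[0.284, -0.003, -0.959], [0.959, -0.001, 0.284], [-0.001, -1.0, 0.003]]
force: [-1.1, -0.1, -0.1]
width: 64.2
```

Run:
```python
from h import *
a=snapshot('scene')[:,:,::-1].copy();b=snapshot('top')[:,:,::-1].copy()
s=bot.sense();print(s['position'],s['width'])
def ov(im,n):
    u=cv2.resize(im,None,fx=4,fy=4,interpolation=cv2.INTER_CUBIC)
    for k,xy,dz in(('large',(492.1,-11),4),('cup_large',(492.1,-11),0),('small',(619.2,181.3),0)):
        cv2.polylines(u,[((model(n,k,xy,dz)+.5)*4).astype(int)],True,(0,0,255),1)
    return u
u=ov(a,'scene');v=ov(b,'top')
cv2.imwrite('pics/i.png',np.hstack([u[700:1100,1100:1450],v[800:1200,1100:1450]]))
cv2.imwrite('pics/i2.png',u[960:1400,1300:1700])
```

```text
[618.69515152 180.97754134 305.31513178] 64.16667813241789
```

View pics/i.png

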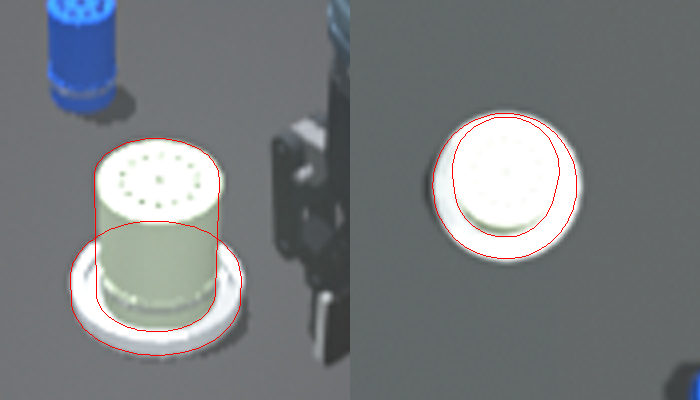

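View pics/i2.png

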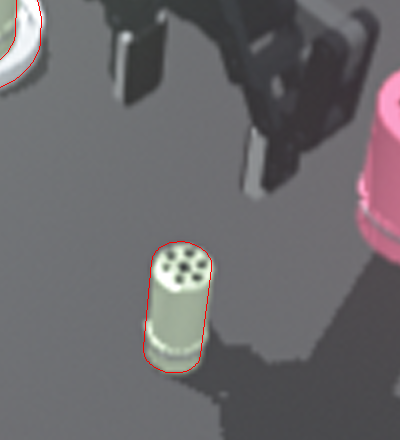

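Emit:
apply_moves([
  [[0,0,-10],[0,0,0]],
  [[0,0,-18],[0,0,0]],
  [[0,0,-18],[0,0,0]],
  [[0,0,-18],[0,0,0]],
  [[0,0,-18],[0,0,0]],
  [[0,0,-15],[0,0,0]],
  [[0,0,-9],[0,0,0]],
  [[0,0,-5],[0,0,0]],
  [[0,0,0],[0,0,0]],
])

```text
time: 25.9
position: [619.1, 181.2, 194.8]
orientation: [[0.285, -0.001, -0.959], [0.959, -0.0, 0.285], [-0.0, -1.0, 0.001]]
force: [-0.2, 0.6, 0.3]
width: 63.8
```

Emit:
apply_moves([
  [[0,0,0],[0,0,0]],
  [[0,0,0],[0,0,0]],
  [[0,0,0],[0,0,0]],
  [[0,0,0],[0,0,0]],
  [[0,0,0],[0,0,0]],
  [[0,0,0],[0,0,0]],
  [[0,0,0],[0,0,0]],
  [[0,0,0],[0,0,0]],
  [[0,0,0],[0,0,0]],
], claw=0)

```text
time: 26.8
position: [619.7, 181.4, 196.3]
orientation: [[0.285, 0.002, -0.959], [0.959, 0.0, 0.285], [0.001, -1.0, -0.002]]
force: [-1.3, 0.3, 5.0]
width: 24.9
```

Emit:
apply_moves([
  [[0,0,6],[0,0,0]],
  [[0,0,14],[0,0,0]],
  [[0,0,22],[0,0,0]],
  [[0,0,24],[0,0,0]],
  [[0,0,22],[0,0,0]],
  [[0,0,12],[0,0,0]],
  [[0,0,0],[0,0,0]],
])

```text
time: 27.5
position: [619.8, 181.4, 297.9]
orientation: [[0.285, 0.004, -0.959], [0.959, 0.0, 0.285], [0.002, -1.0, -0.004]]
force: [-0.1, 0.3, -0.1]
width: 24.5
```

Run:
```python
from h import *
a=snapshot('scene');cv2.imwrite('pics/l4.png',cv2.resize(a[150:370,250:500],None,fx=2.4,fy=2.4)[:,:,::-1]);s=bot.sense();print(s['position'],s['width'],s['force'])
```

```text
[619.29775505 181.37322507 296.17275587] 24.630280722810724 [ 0.26869101 -1.10988561 -0.96630196]
```

View pics/l4.png

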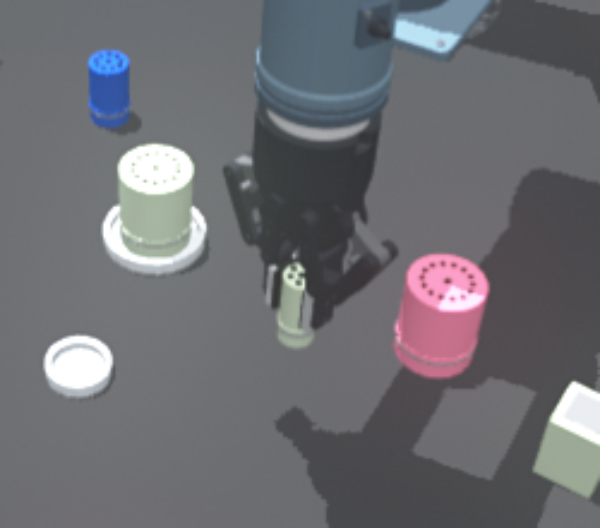

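Emit:
apply_moves([
  [[3,-14,0],[0,0,0]],
  [[6,-27,0],[0,0,0]],
  [[7,-31,0],[0,0,0]],
  [[7,-31,0],[0,0,0]],
  [[6.4,-31,0],[0,0,0]],
  [[4,-19,0],[0,0,0]],
  [[2,-9.1,0],[0,0,0]],
  [[0,0,0],[0,0,0]],
  [[0,0,0],[0,0,0]],
])

```text
time: 28.45
position: [654.4, 19.9, 294.9]
orientation: [[0.285, -0.001, -0.959], [0.959, 0.001, 0.285], [0.0, -1.0, 0.001]]
force: [0.1, 0.4, -0.9]
width: 24.7
```

Emit:
apply_moves([
  [[0,0,-10],[0,0,0]],
  [[0,0,-20],[0,0,0]],
  [[0,0,-20],[0,0,0]],
  [[0,0,-18],[0,0,0]],
  [[0,0,-8],[0,0,0]],
  [[0,0,-4],[0,0,0]],
  [[0,0,0],[0,0,0]],
])

```text
time: 29.15
position: [654.5, 19.8, 215.0]
orientation: [[0.284, -0.001, -0.959], [0.959, 0.0, 0.284], [-0.0, -1.0, 0.001]]
force: [0.3, 0.6, -0.1]
width: 24.6
```

Run:
```python
from h import *
a=snapshot('scene');cv2.imwrite('pics/d4.png',cv2.resize(a[200:350,210:360],None,fx=3.5,fy=3.5)[:,:,::-1])
s=bot.sense();print(s['position'],s['width'],s['force'])
```

```text
[654.82957758  19.65193272 215.7436334 ] 24.57010423342292 [-0.92128722 -0.09618665  0.48186546]
```

View pics/d4.png

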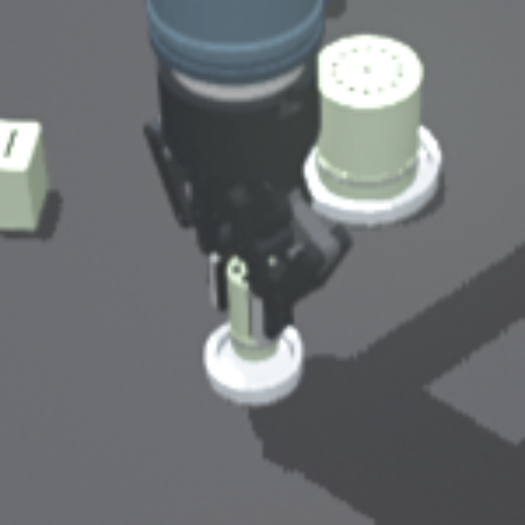

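Emit:
apply_moves([
  [[0,0,-5],[0,0,0]],
  [[0,0,-5],[0,0,0]],
  [[0,0,-3],[0,0,0]],
  [[0,0,-1.5],[0,0,0]],
  [[0,0,-0.5],[0,0,0]],
  [[0,0,-0.5],[0,0,0]],
  [[0,0,-0.3],[0,0,0]],
  [[0,0,0],[0,0,0]],
  [[0,0,0],[0,0,0]],
])

```text
time: 30.1
position: [654.5, 19.2, 200.4]
orientation: [[0.285, 0.0, -0.959], [0.959, -0.0, 0.285], [-0.0, -1.0, -0.0]]
force: [-3.2, -1.4, 6.0]
width: 24.5
```

Emit:
apply_moves([
  [[0,0,0],[0,0,0]],
  [[0,0,0],[0,0,0]],
  [[0,0,0],[0,0,0]],
  [[0,0,0],[0,0,0]],
  [[0,0,0],[0,0,0]],
], claw=70)

```text
time: 30.6
position: [654.6, 19.2, 199.4]
orientation: [[0.285, -0.0, -0.959], [0.959, 0.0, 0.285], [0.0, -1.0, 0.0]]
force: [-0.0, -0.2, -0.7]
width: 59.7
```

Emit:
apply_moves([
  [[0,0,6],[0,0,0]],
  [[0,0,14],[0,0,0]],
  [[0,0,22],[0,0,0]],
  [[0,0,24],[0,0,0]],
  [[0,0,24],[0,0,0]],
  [[0,0,24],[0,0,0]],
  [[0,0,24],[0,0,0]],
  [[0,0,12],[0,0,0]],
  [[0,0,0],[0,0,0]],
])

```text
time: 31.5
position: [655.1, 19.2, 352.6]
orientation: [[0.285, 0.005, -0.959], [0.959, -0.001, 0.285], [0.001, -1.0, -0.005]]
force: [0.1, -0.1, -0.6]
width: 59.6
```

Emit:
apply_moves([
  [[-5,12,0],[0,0,0]],
  [[-12,26,0],[0,0,0]],
  [[-15,36,0],[0,0,0]],
  [[-15,36,0],[0,0,0]],
  [[-15,36,0],[0,0,0]],
  [[-15,36,0],[0,0,0]],
  [[-15,36,0],[0,0,0]],
  [[-15,36,0],[0,0,0]],
  [[-15,36,0],[0,0,0]],
  [[-12,26,0],[0,0,0]],
  [[-5,12,0],[0,0,0]],
  [[0,0,0],[0,0,0]],
])

```text
time: 32.7
position: [514.2, 348.7, 348.2]
orientation: [[0.282, -0.002, -0.959], [0.959, -0.001, 0.282], [-0.001, -1.0, 0.002]]
force: [0.2, -0.5, -0.1]
width: 60.0
```

Run:
```python
from h import *
s=bot.sense();print(s['time'],s['position'])
C={'small':(654.6,19.2),'second':(363.8,-313.3),'third':(520.5,-385.4),'large':(492.1,-11)}
I={}
for n in('scene','top'):
    a=snapshot(n);I[n]=a;cv2.imwrite(f'pics/end_{n}.png',a[:,:,::-1])
def ov(im,n,k):
    u=cv2.resize(im[:,:,::-1],None,fx=4,fy=4,interpolation=cv2.INTER_CUBIC)
    for q,dz in((k,4),('cup_'+k,0)):
        cv2.polylines(u,[((model(n,q,C[k],dz)+.5)*4).astype(int)],True,(0,0,255),1)
    c=(model(n,k,C[k],4).mean(0)*4).astype(int)
    return u[c[1]-145:c[1]+145,c[0]-95:c[0]+95]
cv2.imwrite('pics/end.png',np.vstack([np.hstack([ov(I[n],n,k) for k in C]) for n in I]))
for n in I: 
  for q in('box_square','box_oblong'): print(n,q,[(d['xyz'].round() if hasattr(d['xyz'],'round') else d['xyz'],d['p']) for d in finder.spot_point(n,q)][:1])
o=cv2.imread('pics/top0.png').astype(int);e=cv2.imread('pics/end_top.png').astype(int)
print(np.abs(o-e)[205:245,130:170].mean(),np.abs(o-e)[165:205,360:405].mean())
```

```text
32.7 [514.17699417 348.736143   348.18679655]
scene box_square [([541.5, 379.8, -2.3], 0.6)]
scene box_oblong [([630.6, -185.6, 2.4], 0.75)]
top box_square [([540.3, 379.1, -1.9], 0.65)]
top box_oblong [([626.7, -184.9, -0.1], 0.92)]
43.453125 12.860740740740741
```

View pics/end.png

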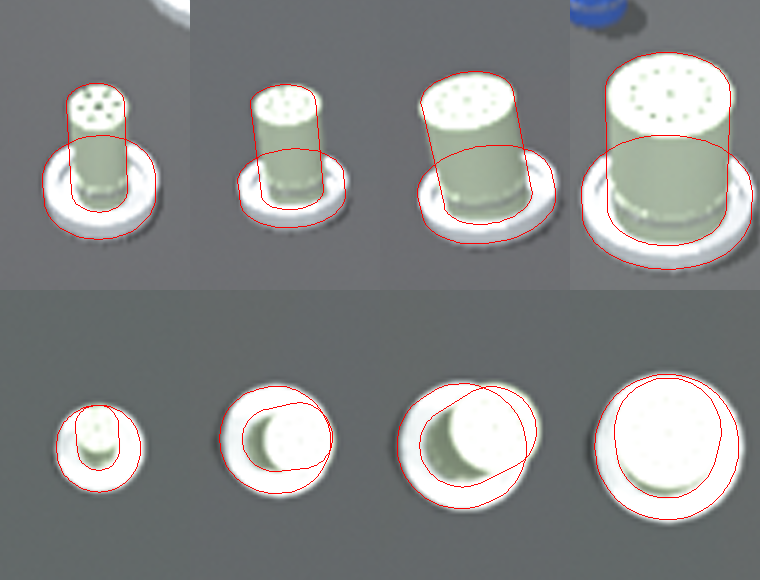

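View pics/end_scene.png

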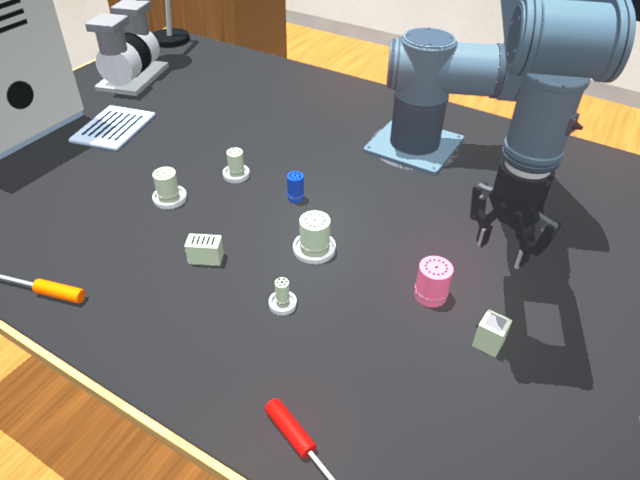

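All four canisters stand upright and centred, both boxes are where they started, and the arm is clear. I'm handing in.

```bash
python3 -c "
from cell import bot
print(bot.close_job())"
```

```text
the job is handed in; nothing more can be done
None
```

I placed all four green canisters in the cups of their own sizes and handed the job in at about 33 s of the 96 s allowed; the hand-in reports no verdict. I set each one down until the wrist force showed it touching the cup's floor, then let go.

- **Canisters:** In the last pictures, from both cameras, all four stand upright. Their outlines match the expected positions in the cups to within about 2–3 mm, and the limit is 11 mm.
- **Housings:** Neither was touched. In the top camera the finder puts both within about 4 mm of where they started, which is its own accuracy. In the scene camera it put `box_oblong` about 7 mm from its first top-camera reading. In the scene pictures both look unmoved.
- **Failed check:** A before-and-after comparison of the top pictures around the two boxes was inconclusive. The arm was parked near `box_square`, and lighting and shadow had changed.
- **Look-alikes:** The blue and pink canisters are where they were.

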